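# Unload the high-voltage capacitor test fixture

## Robot

A 6-joint arm with a two-finger parallel gripper is mounted at the origin on the work surface. World frame = base frame: x ahead of the robot, y to its left, z up, the work surface at z = 0. Lengths are in mm, angles in degrees, forces in N, time in s.
With the tool pointing down it reaches from about 325 to 925 mm from the base axis. Payload 3.1 kg.
Tool frame: the origin (TCP) lies midway between the tips of the shut fingers; the grasp point (between the pads) lies 19 mm behind it (tcp_to_grasp is the distance from the TCP to the grasp point, in mm); z points along the fingers, x is the direction in which the jaws open and shut, and the axes are right-handed (so a half turn about z gives the same grasp; the last joint's range is limited). The gripper opens to 85 mm and grips with 20 to 120 N. Pads are 22 mm wide; open, the fingers measure 114 mm over their backs; the gripper's body (76 mm by 85 mm) begins 54 mm behind the grasp point. The pads swing forward as they close: fully open they stand 13 mm farther back than shut.
Start: joints at [63.701, 12.427, 92.441, -0, 75.132, -6.429], TCP at [212.413, 587.809, 231.3] pointing down, gripper open.
Joint ranges: [-157.48, 157.48], [-44.54, 120.13], [17.64, 146.25], [-64.5, 244.5], [7.68, 150.69], [-147.95, 147.95]. Speed limits (degrees/s): [159.86, 159.86, 180, 180, 180, 180].

## Interface

Orientations are given as [roll, pitch, yaw] about the fixed x, y, z axes, in that order (R = Rz(yaw) Ry(pitch) Rx(roll)).
In Python, from station import * gives the robot as it stands. Calls block until the motion is done:
- goto(position, orientation): joint-space move of the TCP to a pose.
- move_l(position, attitude=None, speed=150): straight line of the TCP; attitude=None keeps the orientation; speed is the mean speed in mm/s.
- move_j(angles): joint-space move.
- grip(opening, squeeze=None): finger opening in mm; squeeze is the grip in N (None keeps the last); returns when the fingers have stopped.
- wait(seconds).
- solve_ik(position, orientation): joint angles nearest the present ones, or None.
- get_obs(): the state.
- get_image(name): name is "scene" or "top" or "wrist"; returns the picture (420x560x3 uint8, red, green, blue); there is no depth.
- get_calibration(name): a dict with "fx", "fy", "cx", "cy" (pixels), "R" (3x3) and "t" (3): a world point X has camera coordinates R X + t; the wrist camera has in their place "mount" (4x4, takes a point from camera to tool coordinates, whose origin is the TCP and whose axes are the tool frame's). Camera axes: x right, y down, z forward; pixel columns grow to the right and rows downward; lengths in mm; the calibration is good to about 2 mm. The wrist camera is an equidistant fisheye: a pixel r from the principal point sees the ray r / f radians off the axis. A picture is of the moment at which its call begins: read the wrist's pose just before it. get_calibration takes no time and is no camera call.
A pose or a line that the arm cannot do raises Unreachable and nothing moves.
- sign_off(): hands the job in, once; it reports no verdict.
Trained networks look in the newest picture that a camera, given by its name, has taken for a name from the list of things; names that differ only in an ending like _2 or _b are one class to them, and where a whole thing is asked for, a point or a joint stands for the part that bears it (a point fixed in the world has none). Each returns a list of dicts, best first, with "score" (0 to 1); they miss things now and then, are a little off and sometimes report something else, mostly with a low value. They report only what shows in the picture. A call takes as long as a camera call.
- spot_in(name, camera): "extent" ([centre column, centre row, width, height] in pixels, round what is visible of it).
- regions_of(name, camera): "region" (420x560 bool, what is visible of it) and "extent" ([centre column, centre row, width, height] in pixels, round what is visible of it).
The state is a dict: "t": time; "joint_pos": joint angles; "qvel": joint speeds; "effort": joint torques, N m; "tcp_pos": TCP position; "ee_rot": TCP orientation; "wrist_force": force on the tool from outside, world axes, zero at the start; "moment": the same for the moment, N m; "grip_width": finger opening in mm.
Only numpy, scipy, OpenCV 4.12 (cv2) and the standard library are available. Lean on these libraries where they do the work, as an engineer would, in place of code of your own. Each camera call takes 0.05 s, during which the arm holds its last target.

## Task

Take the tested black capacitor out of the high-voltage test fixture: pull the red spring plunger knob clear, slide the clear guard all the way up the slope and let the plunger drop into its upper hole so that the guard stays locked open. Then lift the capacitor out and lay it on its side in the empty cradle of the parts tray, without dropping it and leaving the other things where they are.

Things in the scene. Friction and masses are not known exactly. Their poses are not given: they have to be found in the camera images.
- fixture: Fixed sloping-desk test fixture, 200 x 191 mm (x, y). Origin: centre of its underside; x to its high back, y left, z up. Its aluminium deck rises at 30 degrees from the front edge (x -100, z 70 mm): upslope is (0.866, 0, 0.5), outward normal (-0.5, 0, 0.866) in this frame. Guide rails along both sides (y +-89 to 98 mm) stand 12 mm above the deck.
- light_bar (a point): Middle of the light bar (22 x 200 x 18 mm, along the fixture's y; fixture x 61, z 307 mm) on two 10 mm posts (fixture y +-88, x 105 mm). It hangs over the upper deck: a tool pointing straight down over the knob in its open place strikes it, one held along the deck normal is clear.
- guard (a joint): Travel in m of the clear plastic guard (103 mm along the slope x 176 mm, top 7 to 10 mm above the deck) up the slope: 0 shut over the well, 0.095 fully open at its stop. Pushing it up takes 3 to 4 N; it slides down again by its own weight (0.5 kg) unless the plunger is in a hole.
- plunger (a joint): Lift in m of the spring plunger, mounted on the guard and moving with it, along the deck normal: 0 fully in, 0.012 at its stop. Its 8 mm pin enters the deck 7 mm deep and is clear above 0.0075. The spring pulls it in with 6 to 12 N. Two holes only: guard shut and guard fully open (95 mm upslope); between them the pin rides on the deck.
- knob (a point): On the axis of the red round plunger knob, half-way up its grip (25 mm diameter, 22 mm high). z axis: deck normal, the pull direction; x axis: up the slope. With the plunger in it is 43 mm above the deck; guard shut, it is 85 mm up the slope from the front edge, 76 mm right (-y) of the middle. A 30 x 24 mm block below it is 16 mm high.
- nest (a point): Where the middle of the capacitor lies at the start: fixture x -24.4, z 90 mm, 20.4 mm below the deck, in a well 112 mm wide (y), 88 mm along the slope (30 to 118 mm from the front edge) and 46 mm deep along the normal. Axes as the fixture's, not the slope's.
- capacitor: Black can capacitor, 35 mm diameter, 55 mm long, about 85 g, loose. Origin at its middle; x axis along the can, terminals at -x. At first it lies under the guard on white V pads, its axis up the slope, terminals low. Fingers have 38 mm of free well beside it on either side (y); its axis is 25 mm above the well floor. It lifts out freely along the deck normal.
- tray: Fixed grey parts tray, 130 x 226 mm (x, y), walls 22 mm high, floor at z 5 mm; origin at the centre of its underside. It has two blue foam cradles (V pads 100 mm long along x, at y +48 and -48 mm), each for one can lying along x. The one at +y holds a blue can.
- empty_cradle (a point): In the empty cradle (tray y -48 mm): where the middle of a can lying in it comes to be, 28.6 mm above the table. x axis along the cradle, z up. The terminals may point either way.
- tested_cap: Blue can capacitor of the same size, loose, lying in the other cradle of the tray; origin at its middle. To be left alone.
- valve: Glass radio valve standing loose on its black base, 43 mm diameter, 94 mm high; origin at the centre of its foot. To be left alone.
- screwdriver: Loose screwdriver with orange handle, 180 mm long, lying. To be left alone.
- solder_reel: Loose white reel, 60 mm diameter, 44 mm high. To be left alone.
- heatsink: Loose finned aluminium heatsink, 50 x 30 x 42 mm high. To be left alone.
- connector: Loose round panel connector on a 26 x 31 mm flange, 23 mm high. To be left alone.
- multimeter: Loose dark grey hand multimeter lying flat, 85 x 175 x 45 mm. To be left alone.

How it is judged (in metres and radians):
On the way, in this order (a step that is already met when the one before it is completed fails the run):
1. the plunger is pulled clear of its hole with the guard still shut (value of joint plunger above 0.0072 m and value of joint guard below 0.006 m), for 0.05 s.
2. the guard is fully open and the plunger has dropped into the upper hole (value of joint guard above 0.091 m and value of joint plunger below 0.003 m), for 0.2 s.
3. the capacitor is lifted out of the well (distance between capacitor and nest above 0.06 m), for 0.1 s.
At the end, for the whole second after the job is handed in: Guard joint above 0.091 with the plunger in its upper hole (below 0.003); the black capacitor rests released and still in the tray's empty cradle: its middle within 22 mm lengthwise, 5 mm sideways, 5 mm below to 4 mm above the cradle point, its axis within 0.12 rad of the cradle's (all of step 2 and x of capacitor in the frame of empty_cradle between -0.022 and 0.022 m and y of capacitor in the frame of empty_cradle between -0.005 and 0.005 m and z of capacitor in the frame of empty_cradle between -0.005 and 0.004 m and angle between the x axis of capacitor and the x axis of empty_cradle, either way round below 0.12 rad and linear speed of capacitor below 0.02 m/s); the robot touches nothing.
It fails at once if the capacitor is dropped (falling free at more than 0.7 m/s) (linear speed of capacitor above 0.7 m/s and contact force between the fingers and capacitor below 0.1 N).
It fails at once if the blue capacitor in the tray is moved more than 20 mm (distance of tested_cap from where it was at the start of the episode above 0.02 m).
It fails at once if the glass valve is moved more than 20 mm or tipped (distance of valve from where it was at the start of the episode above 0.02 m or angle between valve's own z axis and vertical above 0.5 rad).
It fails at once if another loose thing is moved more than 30 mm (distance of any of screwdriver, solder_reel, heatsink, connector, multimeter from where it was at the start of the episode above 0.03 m).
It also fails if it takes over 51 s, if anything falls off the work surface, if the arm or the gripper's body presses on something with over 40 N, if the wrist force passes 120 N, or if a joint passes its speed limit or range.

## Working session

There is one attempt and no reset: what is moved stays moved. The work goes in short steps, each a Python script; the robot and the scene stay as the last script left them, time stands still between calls to the robot, and variables do not carry over. Pictures are saved under pics/ and viewed, and the job is handed in when it is done.

```bash
mkdir -p pics; ls; python3 - <<'E'
from station import *
import cv2, numpy as np
o=get_obs(); print(o)
for n in ["scene","top","wrist"]:
    im=get_image(n); cv2.imwrite(f"pics/{n}0.png",im[:,:,::-1])
    print(n,get_calibration(n))
    for k in ["fixture","knob","guard","tray","capacitor","tested_cap","light_bar"]:
        r=spot_in(k,n); print(k,[(round(d['score'],2),np.round(d['extent'],1).tolist()) for d in r[:2]])
print(get_obs()['t'])
E
```

```text
pics
{'t': 0.0, 'joint_pos': array([ 6.37000491e+01,  1.24756684e+01,  9.25283552e+01,  1.07135420e-03,
        7.51312225e+01, -6.42708368e+00]), 'qvel': array([ 0.02408092,  0.09873392,  0.01642734, -0.00409508,  0.10584486,
        0.09272057]), 'effort': array([ 5.04837990e-04, -3.96854925e+01, -3.03849721e+01, -1.74277557e-04,
        1.01637709e-02,  5.71432288e-07]), 'tcp_pos': array([212.05791468, 587.06836089, 229.98117783]), 'ee_rot': array([-1.79983832e+02,  1.34280329e-01,  7.01268756e+01]), 'wrist_force': array([ 1.04882836, -0.68603023, -0.4430978 ]), 'moment': array([ 0.04345543,  0.06243083, -0.01111715]), 'grip_width': 85.5829267913497}
scene {'fx': 492.6717084780995, 'fy': 492.6717084780995, 'cx': 279.1398793570417, 'cy': 210.20531292488516, 'R': array([[-0.451227  ,  0.89220229,  0.01921623],
       [ 0.64906665,  0.34288818, -0.67907303],
       [-0.61245953, -0.29394347, -0.73381916]]), 't': array([ 256.72837068, -244.41356784, 1845.49274246])}
fixture [(0.92, [231.2, 196.7, 99.5, 109.0])]
knob []
guard [(0.87, [243.8, 186.0, 51.1, 33.4]), (0.73, [335.1, 266.6, 8
[... 846 characters left out ...]
fx': 325.19226210127806, 'fy': 325.19226210127806, 'cx': 282.37806793429706, 'cy': 207.54392924684487, 'mount': array([[ 9.99999663e-01, -5.66478683e-04, -5.94921344e-04,
         1.38229771e+00],
       [ 7.22564672e-04,  9.51079539e-01,  3.08945283e-01,
        -7.77368227e+01],
       [ 3.90806601e-04, -3.08945609e-01,  9.51079628e-01,
        -1.43291188e+02],
       [ 0.00000000e+00,  0.00000000e+00,  0.00000000e+00,
         1.00000000e+00]])}
fixture [(0.57, [18.4, 393.8, 36.7, 52.3])]
knob []
guard [(0.73, [11.4, 407.1, 22.9, 22.9])]
tray [(0.76, [129.9, 399.1, 49.4, 41.9])]
capacitor []
tested_cap [(0.59, [148.6, 408.3, 14.9, 15.4])]
light_bar [(0.86, [19.9, 394.3, 35.3, 50.4])]
1.2
```

```bash
python3 - <<'E'
import cv2
for n in ["scene","top"]:
    im=cv2.imread(f"pics/{n}0.png")
    c=im[110:330,130:410] if n=="scene" else im[150:300,160:430]
    c=cv2.resize(c,None,fx=2.8,fy=2.7,interpolation=cv2.INTER_CUBIC); cv2.imwrite(f"pics/{n}0c.png",c)
E
```

```text
(no output)
```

View pics/scene0c.png

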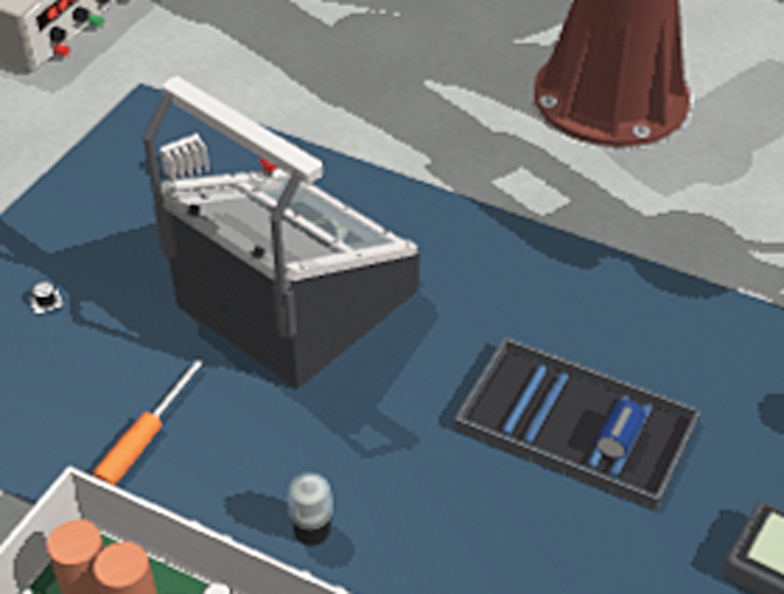

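View pics/top0c.png

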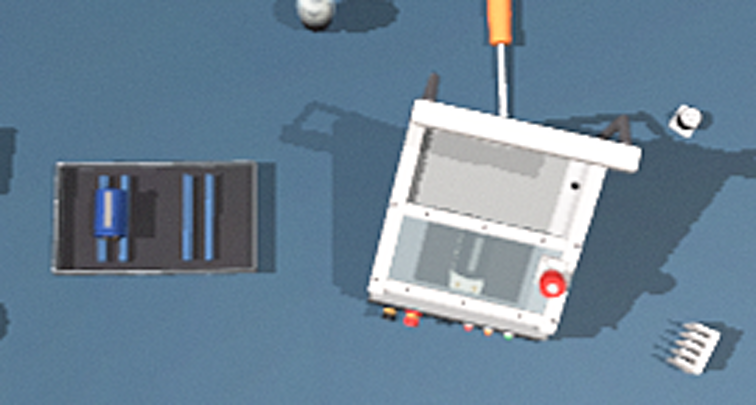

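View pics/top0.png

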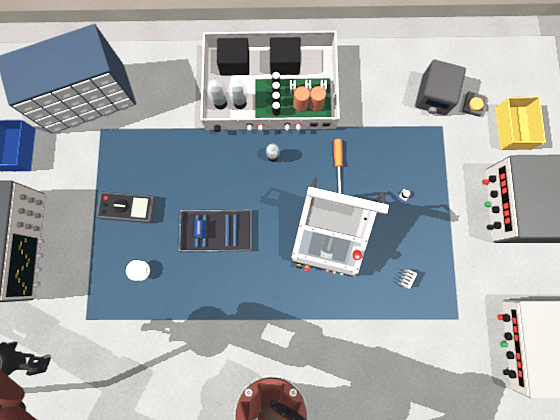

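View pics/wrist0.png

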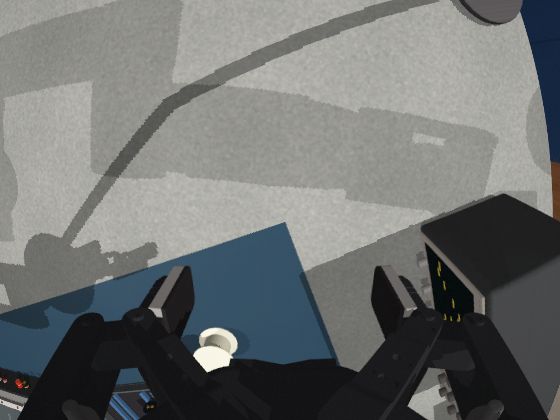

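```bash
cat > h.py <<'E'
from station import *
import cv2, numpy as np
from scipy.spatial.transform import Rotation as Ro
from scipy.optimize import least_squares
def ray(cal,px):  # world-fixed camera
    R=np.array(cal['R']);t=np.array(cal['t'])
    d=np.array([(px[0]-cal['cx'])/cal['fx'],(px[1]-cal['cy'])/cal['fy'],1.])
    return -R.T@t, R.T@d
def onz(o,d,z): return o+d*(z-o[2])/d[2]
def proj(cal,X):
    c=np.asarray(cal['R'])@X+cal['t']; return np.array([cal['fx']*c[0]/c[2]+cal['cx'],cal['fy']*c[1]/c[2]+cal['cy']])
def pose(obs):
    return Ro.from_euler('xyz',obs['ee_rot'],degrees=True).as_matrix(), np.array(obs['tcp_pos'])
def wproj(cal,Rt,p,X):
    M=np.array(cal['mount']); x=Rt.T@(np.asarray(X)-p); c=M[:3,:3].T@(x-M[:3,3])
    th=np.arctan2(np.hypot(c[0],c[1]),c[2]); ph=np.arctan2(c[1],c[0])
    return np.array([cal['cx']+cal['fx']*th*np.cos(ph),cal['cy']+cal['fy']*th*np.sin(ph)])
def wray(cal,Rt,p,px):
    M=np.array(cal['mount']); u=(px[0]-cal['cx'])/cal['fx'];v=(px[1]-cal['cy'])/cal['fy'];r=np.hypot(u,v)+1e-12
    d=np.array([np.sin(r)*u/r,np.sin(r)*v/r,np.cos(r)]); return Rt@M[:3,3]+p, Rt@M[:3,:3]@d
def eul(R): return Ro.from_matrix(R).as_euler('xyz',degrees=True)
def deck(s,y,n): # fixture-frame point
    return np.array([-100+s*.866025-n*.5, y, 70+s*.5+n*.866025])
E
python3 - <<'E'
from h import *
c=get_calibration("top")
f=lambda x,y:(160+x/2.8,150+y/2.7)
P=lambda px,z: onz(*ray(c,px),z)
print('knob',P(f(552,283),150+9))
print('FL rail',P(f(370,293),70+10),'FR',P(f(553,335),80))
for n,q in dict(tl=(56,163),tr=(258,163),bl=(53,272),br=(258,270)).items(): print(n,P(f(*q),22))
for n,q in dict(lbl=(415,105),lbr=(640,160)).items(): print(n,P(f(*q),316))
E
```

```text
knob [ 455.86544251 -242.18960337  159.        ]
FL rail [451.32148092 -65.90593094  80.        ] FR [ 405.43939805 -255.71701136   80.        ]
tl [607.77133095 284.80565235  22.        ]
tr [606.32520095  56.35460181  22.        ]
bl [480.38018135 283.36347031  22.        ]
br [481.6223334   55.69996369  22.        ]
lbl [606.64338611 -99.73957761 316.        ]
lbr [ 554.59312835 -293.23879029  316.        ]
```

```bash
python3 - <<'E'
from h import *
yaw=np.radians(-14.5); 
RF=Ro.from_euler('z',-14.5,degrees=True).as_matrix(); T=np.array([526.6,-182,0])
n=RF@[-.5,0,.866025]; up=RF@[.866025,0,.5]; Rt=np.c_[RF@[0,1,0],up,-n]
A=RF@deck(105,-10,170)+T
for k in (0,95):
    for nn in (24,80): print('ik',k,solve_ik(RF@deck(85+k,-76,nn)+T,eul(Rt)))
Rd=np.c_[[0,1,0],[1,0,0],[0,0,-1.]]
print(solve_ik([510,150,300],eul(Rd)))
goto([510,150,300],eul(Rd)); wait(.2)
o=get_obs(); im=get_image("wrist"); cv2.imwrite("pics/w1.png",im[:,:,::-1]); np.save("w1.npy",np.r_[o['tcp_pos'],o['ee_rot']])
goto(A,eul(Rt)); wait(.2)
o=get_obs(); im=get_image("wrist"); cv2.imwrite("pics/w2.png",im[:,:,::-1]); np.save("w2.npy",np.r_[o['tcp_pos'],o['ee_rot']])
print(get_obs()['t'],o['joint_pos'],o['tcp_pos'],A)
E
```

```text
ik 0 [ -43.26093649   -7.9414581   129.93440745   25.59399591   33.84203576
 -137.11783687]
ik 0 [ -45.45414863  -17.0903161   131.13941423   22.65654708   41.88456895
 -134.71154167]
ik 95 [ -38.26506756   -1.74257121  118.29202316   19.46311143   37.20893851
 -126.59301482]
ik 95 [ -39.76444741   -9.10000515  119.29961574   18.00369733   43.66453932
 -125.46018101]
[ 8.82299413e+00 -1.92476414e+00  1.00528786e+02 -2.54444375e-14
  8.13959779e+01 -8.11770059e+01]
4.8833 [ -37.24815709  -31.02397404  130.25148022   13.9747148    53.57694194
 -118.45624777] [ 433.77941712 -167.56182474  270.16908319] [ 433.02509282 -168.12888667  269.72425   ]
```

View pics/w1.png

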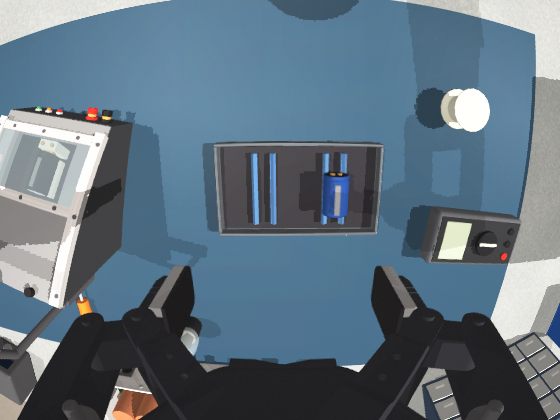

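View pics/w2.png

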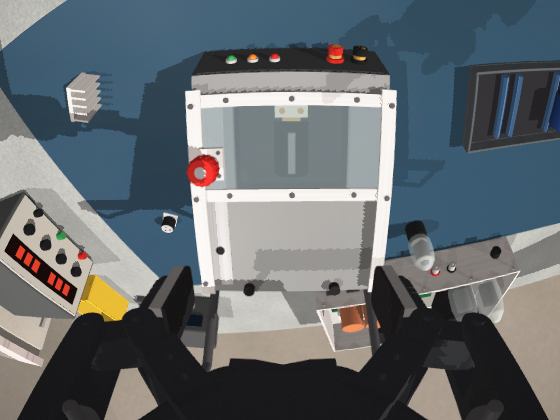

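```bash
python3 - <<'E'
import cv2
im=cv2.imread("pics/w2.png"); cv2.imwrite("pics/w2c.png",cv2.resize(im[60:300,170:410],None,fx=2.5,fy=2.5,interpolation=cv2.INTER_CUBIC))
im=cv2.imread("pics/w1.png"); cv2.imwrite("pics/w1c.png",cv2.resize(im[130:250,200:400],None,fx=4,fy=4,interpolation=cv2.INTER_CUBIC))
E
```

```text
(no output)
```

View pics/w2c.png

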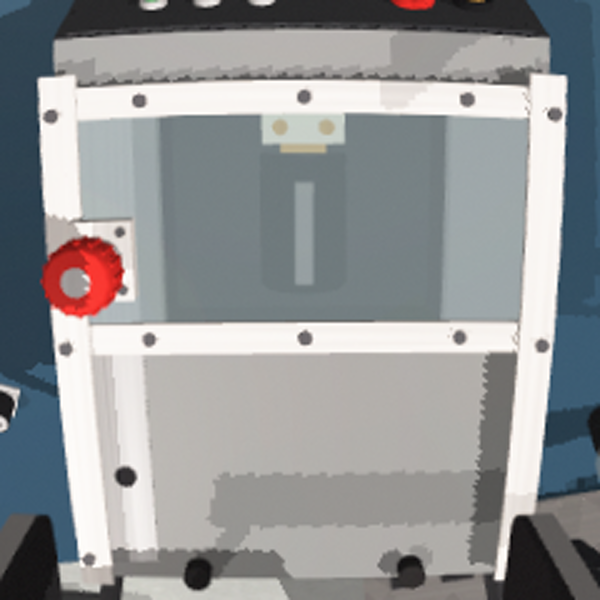

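View pics/w1c.png

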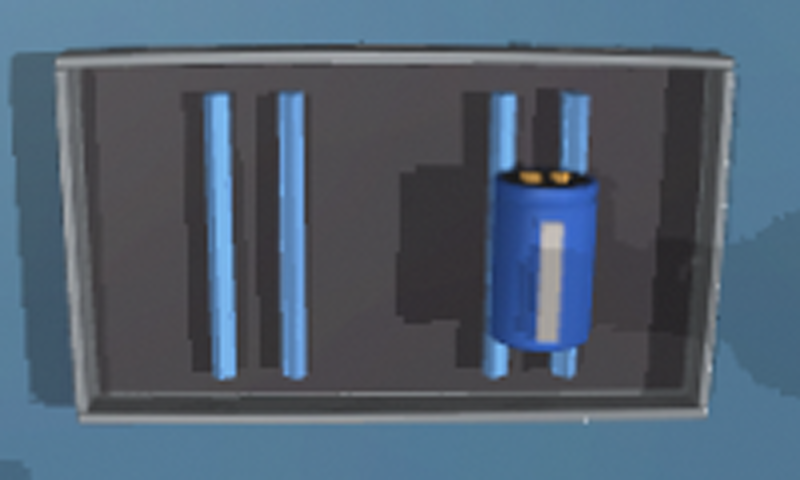

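```bash
cat > fit.py <<'E'
from h import *
def Rz(a): return Ro.from_euler('z',a).as_matrix()
def fit(w,pts,x0,cal):
    Rt=Ro.from_euler('xyz',w[3:],degrees=True).as_matrix(); p=w[:3]
    def res(q,detail=False):
        out=[]
        for px,X,wt in pts:
            if X is None: continue
            e=(wproj(cal,Rt,p,Rz(q[2])@X+[q[0],q[1],0])-px)
            if wt=='y': # only fixture-y matters: sideways ray
                o,d=wray(cal,Rt,p,px); Rf=Rz(q[2]); o=Rf.T@(o-[q[0],q[1],0]); d=Rf.T@d
                nn=np.array([-.5,0,.866025]); h0=nn@(deck(0,0,0)); n0=12 if abs(X[1])>60 else -2.9
                t=(h0+n0-nn@o)/(nn@d); e=np.array([(o+t*d)[1]-X[1]])
            out.append(e)
        return out if detail else np.concatenate(out)
    r=least_squares(res,x0); return r.x,res(r.x,True)
E
python3 - <<'E'
from fit import *
cal=get_calibration("wrist")
f2=lambda x,y:np.array([170+x/2.5,60+y/2.5]); f1=lambda x,y:np.array([200+x/4,130+y/4])
w=np.load("w2.npy")
pts=[(f2(125,476),deck(180,-76,0),1),(f2(76,282),deck(85,-76,54),1),
 (f2(40,78),deck(0,-98,12),'y'),(f2(67,400),deck(0,-98,12),'y'),(f2(567,78),deck(0,98,12),'y'),(f2(536,450),deck(0,98,12),'y'),(f2(304,232),deck(75,0,-2.9),'y')]
x,r=fit(w,pts,[526,-182,-.25],cal); print(x[:2],np.degrees(x[2]),[np.round(a,2) for a in r])
x2,r2=fit(w,pts[2:],[*x[:2],-.25],cal) if 0 else (None,None)
w=np.load("w1.npy")
pts=[(f1(57,60),np.array([-65,-113,22.]),1),(f1(735,60),np.array([-65,113,22.]),1),(f1(80,419),np.array([65,-113,22.]),1),(f1(707,415),np.array([65,113,22.]),1)]
y,r=fit(w,pts,[544,170,0],cal); print(y[:2],np.degrees(y[2]),[np.round(a,2) for a in r])
c=Rz(y[2])@[0,-48,28.6]+[y[0],y[1],0]; print('cradle',c)
Rt=Ro.from_euler('xyz',w[3:],degrees=True).as_matrix()
# strips ends at z ~ 20 : rays
for q in [(216,94),(291,93),(224,378),(295,377),(503,94),(575,94),(495,377),(563,377)]:
    o,d=wray(cal,Rt,w[:3],f1(*q)); print(np.round(onz(o,d,19)[:2],1))
# top camera cross-check
ct=get_calibration("top")
print('top knob',proj(ct,Rz(x[2])@deck(85,-76,54)+[x[0],x[1],0]),(160+552/2.8,150+283/2.7), 'lightbar ends',[proj(ct,Rz(x[2])@np.array([61,s,316])+[x[0],x[1],0]) for s in (100,-100)])
for s,t in [(-65,-113),(-65,113),(65,-113),(65,113)]: print(proj(ct,Rz(y[2])@np.array([s,t,22])+[y[0],y[1],0]))
E
```

```text
[ 523.52207674 -179.99295831] -14.24834613563408 [array([ 0.17, -0.22]), array([0.65, 0.66]), array([-0.27]), array([2.88]), array([0.15]), array([-1.63]), array([-0.23])]
[545.443656   174.98721297] 0.37030989441788525 [array([-0.47, -0.97]), array([ 0.51, -0.76]), array([-0.46,  1.19]), array([0.48, 0.95])]
cradle [545.75388393 126.9882155   28.6       ]
[495.1 114.3]
[494.9 139. ]
[594.6 114.8]
[594.1 139.6]
[494.8 208.7]
[494.3 232.9]
[594.2 209.6]
[594.3 233.8]
top knob [356.59200965 255.8313499 ] (357.14285714285717, 254.8148148148148) lightbar ends [array([307.53366996, 188.64955664]), array([387.95073629, 207.86698222])]
[250.24936458 250.15339273]
[177.57332858 250.96175076]
[250.23421274 208.87012311]
[178.88993409 209.77366984]
```

```bash
cat > fx.py <<'E'
from fit import *
FX=np.array([523.5,-180.0]); FY=np.radians(-14.25)
try:
    a=np.load("fx.npy"); FX=a[:2]; FY=a[2]
except Exception: pass
RF=Rz(FY); T=np.array([FX[0],FX[1],0])
W=lambda s,y,n: RF@deck(s,y,n)+T
RT=np.c_[RF@[0,1,0],RF@[.866025,0,.5],RF@[.5,0,-.866025]]; ET=eul(RT)
def dk(p): # world -> (s,y,n)
    q=RF.T@(np.asarray(p)-T)-[-100,0,70]; return np.array([q[0]*.866025+q[2]*.5,q[1],-q[0]*.5+q[2]*.866025])
E
python3 - <<'E'
from fx import *
grip(60)
goto(W(85,-76,80),ET); wait(.15)
o=get_obs(); im=get_image("wrist"); cv2.imwrite("pics/w3.png",im[:,:,::-1]); np.save("w3.npy",np.r_[o['tcp_pos'],o['ee_rot']])
print(dk(o['tcp_pos']),o['t'],o['grip_width'],o['wrist_force'])
Rt,p=pose(o);c=get_calibration('wrist')
print([wproj(c,Rt,p,W(*q)).round(1) for q in [(85,-76,54),(180,-76,0)]])
E
```

```text
[ 87.25761244 -75.88305783  81.52683686] 5.9333 59.876350321121684 [0.12347852 0.80885772 0.23175886]
[array([280.4, 240.8]), array([281. , 316.3])]
```

View pics/w3.png

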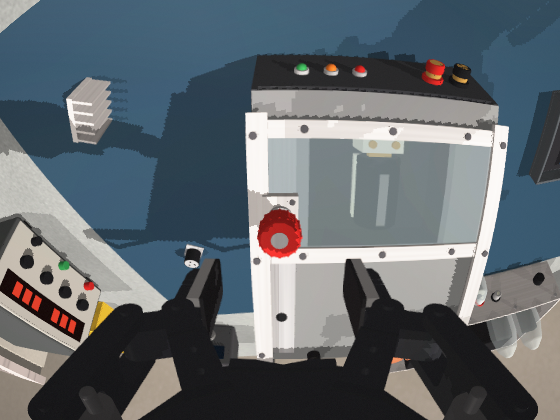

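```bash
python3 - <<'E'
from fx import *
wait(.3)
for i in range(3):
    o=get_obs(); print(dk(o['tcp_pos']),o['ee_rot']-ET,o['wrist_force'])
move_l(W(85,-76,27),ET,speed=80); wait(.1)
o=get_obs(); print(dk(o['tcp_pos']),o['ee_rot']-ET,o['t'],o['wrist_force'])
print(solve_ik(W(85,-76,27),ET)-o['joint_pos'])
E
```

```text
[ 85.50865095 -75.77061116  80.4213158 ] [-0.05650102  0.03116323  0.03336628] [-0.47336492 -0.41416561 -0.05013572]
[ 85.50865095 -75.77061116  80.4213158 ] [-0.05650102  0.03116323  0.03336628] [-0.47336492 -0.41416561 -0.05013572]
[ 85.50865095 -75.77061116  80.4213158 ] [-0.05650102  0.03116323  0.03336628] [-0.47336492 -0.41416561 -0.05013572]
[ 85.57542284 -76.25508293  27.44207127] [-0.05855342  0.03121348 -0.01046427] 7.1917 [-0.05865858 -0.13765795  0.98082301]
[ 0.01060352  0.0528511   0.02204837  0.00306804 -0.00810448 -0.00512303]
```

```bash
python3 - <<'E'
from fx import *
grip(10,60)
def rep(m):
    o=get_obs(); n=RT[:,2]*-1; f=o['wrist_force']; print(m,dk(o['tcp_pos']).round(2),'w',round(o['grip_width'],1),'Fn',round(f@n,1),'Fs',round(f@RT[:,1],1),'Fy',round(f@RT[:,0],1),round(o['t'],2))
rep('g')
for n in (31,34,36.5):
    move_l(W(85,-76,n),ET,speed=40); wait(.1); rep(n)
o=get_obs(); im=get_image("wrist"); cv2.imwrite("pics/w4.png",im[:,:,::-1])
E
```

```text
g [ 86.11 -77.63  27.8 ] w 23.2 Fn 5.8 Fs -2.1 Fy -3.9 7.62
31 [ 85.41 -77.6   30.96] w 23.2 Fn -8.0 Fs 0.8 Fy -5.0 7.97
34 [ 85.39 -77.6   33.85] w 23.3 Fn -9.9 Fs 1.0 Fy -5.1 8.32
36.5 [ 85.41 -77.64  36.28] w 23.3 Fn -10.9 Fs 2.0 Fy -5.6 8.67
```

View pics/w4.png

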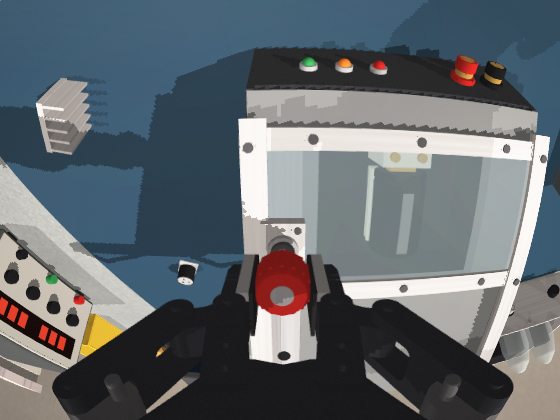

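```bash
cat >> fx.py <<'E'
def rep(m):
    o=get_obs(); n=RT[:,2]*-1; f=o['wrist_force']; print(m,dk(o['tcp_pos']).round(2),'w',round(o['grip_width'],1),'Fn',round(f@n,1),'Fs',round(f@RT[:,1],1),'Fy',round(f@RT[:,0],1),round(o['t'],2)); return o
E
python3 - <<'E'
from fx import *
move_l(W(85,-76.8,37.6),ET,speed=40); wait(.15); rep('l')
move_l(W(100,-76.8,37.6),ET,speed=40); wait(.1); rep('15')
E
```

```text
l [ 85.35 -77.65  37.29] w 23.1 Fn -11.8 Fs 2.3 Fy -3.3 9.12
15 [ 97.48 -77.49  36.37] w 23.1 Fn -10.4 Fs -2.8 Fy -5.8 9.74
```

```bash
python3 - <<'E'
from fx import *
move_l(W(165,-77,37.6),ET,speed=80); wait(.1); rep('80')
im=get_image("wrist"); cv2.imwrite("pics/w5.png",im[:,:,::-1])
E
```

```text
80 [162.29 -77.08  36.2 ] w 23.4 Fn -11.3 Fs -2.4 Fy -4.0 10.81
```

View pics/w5.png

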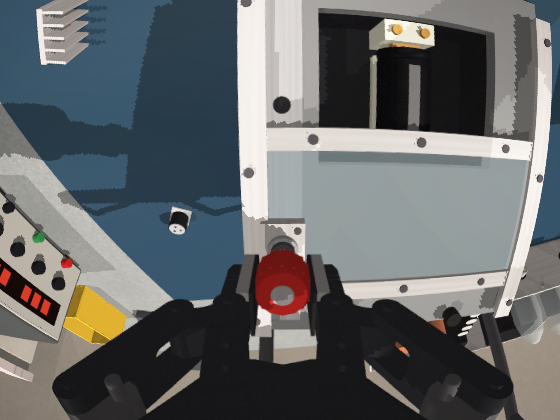

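```bash
python3 - <<'E'
from fx import *
for s in (176,180,183,185):
    move_l(W(s,-77,37.6),ET,speed=40); wait(.1); o=rep(s)
    if (o['wrist_force']@RT[:,1])<-9: break
for n in (34,30,28):
    move_l(W(s,-77,n),ET,speed=40); wait(.1); rep(n)
E
```

```text
176 [173.83 -76.99  36.51] w 23.0 Fn -11.0 Fs -1.2 Fy -3.9 11.38
180 [177.87 -76.94  36.54] w 23.5 Fn -11.1 Fs -1.2 Fy -3.7 11.73
183 [180.48 -76.93  36.47] w 23.0 Fn -10.0 Fs -3.4 Fy -4.4 12.08
185 [180.58 -76.86  35.88] w 23.3 Fn -9.8 Fs -5.7 Fy -5.9 12.43
34 [180.56 -76.86  32.38] w 23.2 Fn -8.7 Fs -7.1 Fy -5.9 12.78
30 [180.58 -76.83  28.57] w 23.5 Fn -7.6 Fs -5.7 Fy -5.6 13.13
28 [180.71 -76.84  27.79] w 23.1 Fn 5.0 Fs -10.8 Fy -4.0 13.48
```

```bash
python3 - <<'E'
from fx import *
move_l(W(181,-76.8,27.8),ET,speed=40)
grip(60); rep('rel')
move_l(W(181,-76.8,82),ET,speed=120)
goto(W(110,-10,110),ET); wait(.3)
o=rep('v'); np.save("w6.npy",np.r_[o['tcp_pos'],o['ee_rot']])
im=get_image("wrist"); cv2.imwrite("pics/w6.png",im[:,:,::-1])
Rt,p=pose(o);c=get_calibration('wrist')
print([wproj(c,Rt,p,W(*q)).round(1) for q in [(180,-76,54),(85,-76,0),(75.5-27.5,0,-20.4),(75.5,0,-2.9),(30,-56,0),(30,56,0)]])
E
```

```text
rel [182.08 -76.68  28.27] w 60.3 Fn -0.6 Fs 0.3 Fy -0.2 14.18
v [110.75 -10.63 109.91] w 59.7 Fn 0.3 Fs 1.4 Fy -0.4 15.57
[array([195.5, 310.2]), array([200.2, 172. ]), array([293.9, 123. ]), array([294.5, 158.8]), array([222.1, 102.5]), array([366.6, 103.4])]
```

View pics/w6.png

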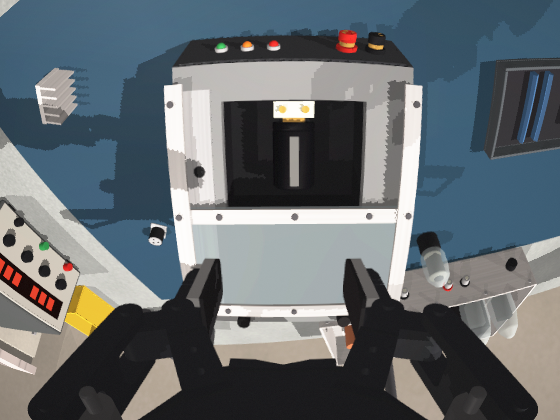

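```bash
python3 - <<'E'
from fx import *
goto(W(75.5,-0.5,40),ET); wait(.2); rep('pre')
move_l(W(75.5,-0.5,-37),ET,speed=80); wait(.15); rep('in')
grip(20,40); o=rep('grip')
E
```

```text
pre [79.09 -1.51 41.72] w 59.8 Fn -0.2 Fs 0.2 Fy 0.4 16.23
in [ 76.02  -0.63 -36.59] w 59.7 Fn 0.2 Fs 0.2 Fy 0.3 17.48
grip [ 75.93  -1.49 -36.51] w 33.8 Fn 8.5 Fs -2.6 Fy -5.0 17.82
```

```bash
python3 - <<'E'
from fx import *
move_l(W(75.5,-0.5,20),ET,speed=80)
move_l(W(75.5,-0.5,110),ET,speed=150); rep('up')
ER=eul(np.c_[[0,1,0],[1,0,0],[0,0,-1.]]@np.eye(3)); 
Rd=Rz(np.radians(.37))@np.c_[[0,1,0],[1,0,0],[0,0,-1.]]; np.save('ed.npy',eul(Rd))
goto([470,60,220],eul(Rd)); 
goto([545.7,127,110],eul(Rd)); wait(.4)
o=get_obs(); print(o['tcp_pos'],o['ee_rot']-eul(Rd),o['grip_width'],o['t'])
im=get_image("wrist"); cv2.imwrite("pics/w7.png",im[:,:,::-1]); np.save("w7.npy",np.r_[o['tcp_pos'],o['ee_rot']])
E
```

```text
up [ 74.79  -0.37 109.4 ] w 33.7 Fn -1.5 Fs 0.0 Fy -0.3 19.43
[546.11282646 126.72499472 111.12992222] [-0.10693129 -0.00787515 -0.02552295] 33.88333054785411 21.3667
```

View pics/w7.png

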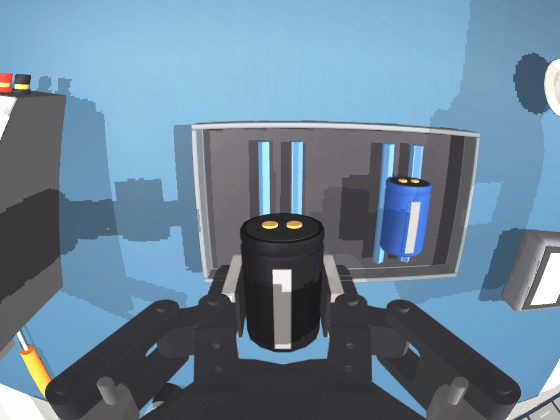

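```bash
python3 - <<'E'
from h import *
w=np.load('w7.npy');Rt=Ro.from_euler('xyz',w[3:],degrees=True).as_matrix();c=get_calibration('wrist')
for q in [(264,142),(297,142),(388,144),(418,146)]: print(onz(*wray(c,Rt,w[:3],q),19)[:2].round(1))
for q in [(193,125),(479,132),(204,279),(457,275)]: print(onz(*wray(c,Rt,w[:3],q),22)[:2].round(1))
print(onz(*wray(c,Rt,w[:3],(282,225)),111+16)[:2])
E
```

```text
[495.5 113.8]
[495.4 137.7]
[494.8 206.3]
[495.1 231.3]
[481.7  62.2]
[479.5 285.5]
[608.   61.7]
[608.6 287.9]
[517.78173836 127.08049993]
```

```bash
python3 - <<'E'
from h import *
E=np.load('ed.npy')
move_l([545.5,126.5,25],E,speed=80); wait(.2); o=get_obs(); print(o['tcp_pos'],o['wrist_force'],o['t'])
off=25-o['tcp_pos'][2]
for z in (17,15,13.5,12.5,11.5,10.5):
    move_l([545.5,126.5,z+off],E,speed=40); wait(.15); o=get_obs(); print(z,o['tcp_pos'].round(2),o['wrist_force'].round(1))
    if o['wrist_force'][2]>4: break
im=get_image("wrist"); cv2.imwrite("pics/w8.png",im[:,:,::-1]); print(o['t'])
E
```

```text
[546.04146374 126.56615592  25.66609919] [-0.86664194 -0.24363697 -0.35044098] 22.8333
17 [545.55 126.5   16.31] [ 0.2 -0.2  0. ]
15 [545.53 126.49  14.36] [ 0.1 -0.2 -0.8]
13.5 [545.79 126.43  12.98] [ 0.5 -1.6 -0.5]
12.5 [545.95 126.28  12.34] [-0.3 -1.9  5.1]
24.55
```

View pics/w8.png

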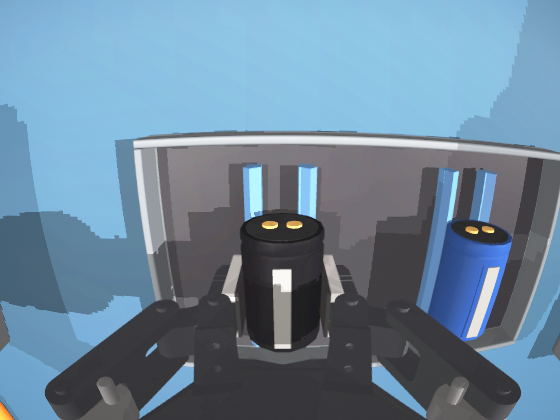

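```bash
python3 - <<'E'
from h import *
E=np.load('ed.npy')
grip(56); wait(.2)
move_l([545.5,126.5,130],E,speed=80)
goto([500,150,300],E); wait(.4)
o=get_obs(); im=get_image("wrist"); cv2.imwrite("pics/w9.png",im[:,:,::-1]); print(o['tcp_pos'],o['wrist_force'],o['t'])
Rt,p=pose(o);c=get_calibration('wrist'); np.save("w9.npy",np.r_[o['tcp_pos'],o['ee_rot']])
for k in ('capacitor','tested_cap'):
    for d in spot_in(k,'wrist')[:3]: print(k,d['score'],np.round(d['extent'],1))
print(wproj(c,Rt,p,[545.5,126.5,28.6]),wproj(c,Rt,p,[545.5,126.5,46]))
i2=get_image("top"); cv2.imwrite("pics/t9.png",cv2.resize(i2[170:300,160:430],None,fx=2.8,fy=2.8,interpolation=cv2.INTER_CUBIC)[:,:,::-1])
E
python3 -c "
import cv2
im=cv2.imread('pics/w9.png');cv2.imwrite('pics/w9c.png',cv2.resize(im[110:290,180:440],None,fx=3,fy=3,interpolation=cv2.INTER_CUBIC))"
```

```text
[499.77628663 149.77900013 298.78955304] [ 0.68688685  0.91377729 -0.05336107] 27.9083
capacitor 0.88 [265.2 201.2  31.1  45.3]
tested_cap 0.76 [336.5 204.1  28.4  48.9]
[264.28888411 199.86926052] [263.55736146 203.74349765]
```

View pics/w9c.png

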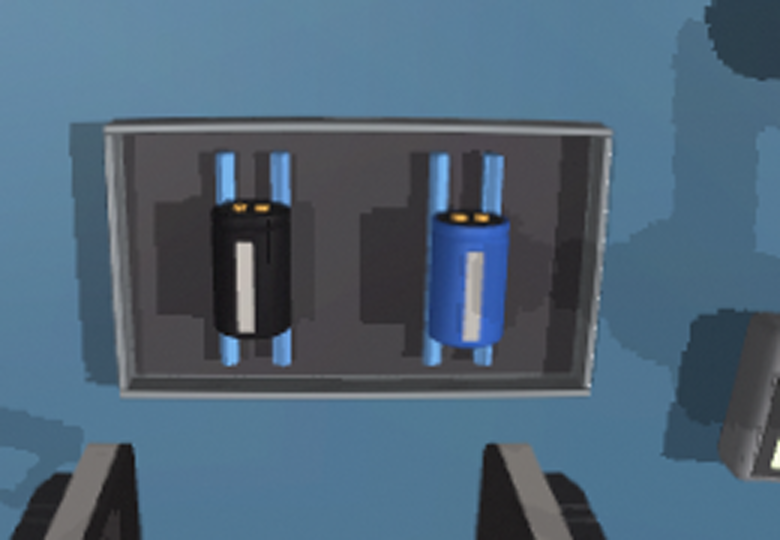

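View pics/t9.png

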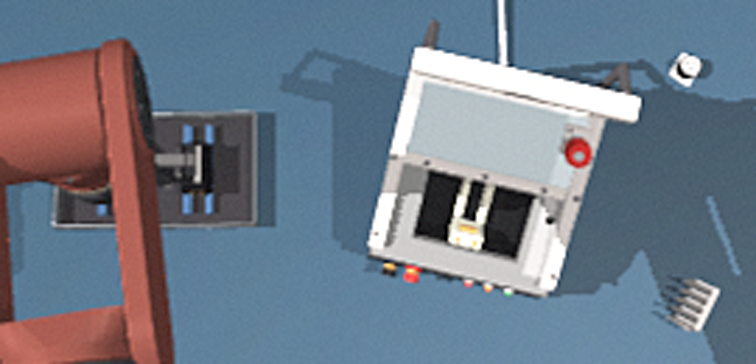

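```bash
python3 - <<'E'
from station import *
sign_off(); print(get_obs()['t'])
E
```

```text
the job is handed in; nothing more can be done
the job is handed in; nothing more can be done
```

The black capacitor is out of the fixture and lying in the tray's empty cradle, with the guard locked open. I handed the job in at about 28 s of the 51 s allowed; no verdict is reported.

**Plunger and guard:** I gripped the knob along the deck normal and lifted it about 9 mm with the guard shut. I then pushed the guard up until it met its stop, at 95 mm of travel. Lowering the knob brought it back to its starting height, so the pin is in the upper hole. After release, the wrist and top pictures showed the guard staying open.

**Capacitor:** I gripped it at 40 N, lifted it along the normal and laid it in the cradle. Contact came at a tool height of 12.3 mm, against 12.5 mm expected, and I released it there.

**Last checks:**
- **Capacitor:** The last wrist picture shows it lying between the two foam strips and in line with them, within about 1–2 px of where it was predicted.
- **Other things:** I did not measure where they ended up. The blue capacitor was still in its cradle, and the heatsink and connector looked unmoved in the last pictures. The valve, reel and multimeter were not clearly in view at the end, but the arm kept away from them.
- **Arm:** It ended well above the tray, touching nothing.

**Disagreements:** The top camera put the tray about 4–5 mm from where the wrist camera did, and I trusted the closer wrist view. Two wrist measurements of the cradle's sideways position differed by about 1 mm.

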